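Push the coaster with the espresso cup through the gap onto the felt mat

TASK

With the fingertips, push the marble coaster, cup and all, across the desk and through the narrow gap between the books and the pencil box, until the coaster lies wholly on the grey felt mat beyond. Push only the coaster: never lift it, do not touch the cup, and keep the cup standing in the middle of the coaster. Leave everything else on the desk where it is.

Things in the scene. Friction and masses are not known exactly. Their poses are not given: they have to be found in the camera images.
- coaster: loose square white marble coaster, 100 x 100 x 12 mm, corners rounded to 12 mm radius in plan, about 0.3 kg, with the little cup standing on it. Origin at the centre of its underside; x and y run parallel to its sides, z up. The four straight edges are 76 mm long. It slides on the desk top under a push of a few newtons.
- cup: loose small espresso cup, white with black upright stripes, 52 mm across, 50 mm high, about 0.11 kg, standing near the middle of the coaster; small handle on its own -y side reaching 42 mm from its axis, 12 to 39 mm above its foot. Origin at the centre of its underside (12 mm above the desk).
- felt_mat: square grey felt mat, 150 x 150 mm, let in flush with the desk top, fixed: it offers no step or edge. Origin at its centre; x and y run parallel to its sides. In its frame the gap between books and pencil box is straight ahead on its +y side: the middle of the gap is at (0, 135 mm), the passage runs along y from 190 mm (entry) to 80 mm (exit), 108 to 112 mm wide, centred on x = 0 to within 1 mm. The coaster starts beyond the entry.
- books: stack of two flat books, white below and blue on top, together 148 (x) x 110 (y) x 36 mm high, fixed. Origin at the centre of its underside, axes parallel to the mat's. It stands on one side of the gap; which side varies. The passage is along one of its 110 mm sides.
- pencil_box: closed wooden pencil box, dark with a light lid, 148 (x) x 110 (y) x 36 mm high, fixed. Origin at the centre of its underside, axes parallel to the mat's. It stands on the other side of the gap.
- corner0 (a point): centre of the rounding of the coaster's +x +y corner: 38 mm from the coaster's centre along each of these axes, 6 mm above its underside; the marble reaches 12 mm beyond this point.
- corner1 (a point): centre of the rounding of the coaster's +x -y corner: 38 mm from the coaster's centre along each of these axes, 6 mm above its underside; the marble reaches 12 mm beyond this point.
- corner2 (a point): centre of the rounding of the coaster's -x +y corner: 38 mm from the coaster's centre along each of these axes, 6 mm above its underside; the marble reaches 12 mm beyond this point.
- corner3 (a point): centre of the rounding of the coaster's -x -y corner: 38 mm from the coaster's centre along each of these axes, 6 mm above its underside; the marble reaches 12 mm beyond this point.
- tape_roll: yellow ring of tape, 56 across, 20 high (mm), loose, a bystander to be left alone; origin at the centre of its underside
- eraser: white eraser with blue sleeve, 45 x 20 x 14 (mm), loose, a bystander to be left alone; origin at the centre of its underside
- cream_jar: small amber glass jar with steel lid, 48 across, 45 high (mm), loose, a bystander to be left alone; origin at the centre of its underside
- mug: blue mug, 80 across, 85 high (mm), loose, a bystander to be left alone; origin at the centre of its underside
- phone: black phone lying flat, 150 x 72 x 8 (mm), loose, a bystander to be left alone; origin at the centre of its underside
- pencil: yellow pencil lying flat, 164 long, 8 thick (mm), loose, a bystander to be left alone; origin at the centre of its underside
Things that resemble listed ones, but are neither listed nor needed, are in the scene too. Of the things like the coaster, leave any that is green or orange; of the rest the smaller one is meant.

How it is judged:
By the outcome, as a careful person would: the job done as asked, in the order asked, and still so for the second after the job is handed in, with the robot touching nothing.
It also fails if it takes over 64 s, if anything falls off the work surface, if the arm or the gripper's body presses on something with over 40 N, if the wrist force passes 120 N, or if a joint passes its speed limit or range.

ROBOT

A 6-joint arm with a two-finger parallel gripper is mounted at the origin on the work surface. World frame = base frame: x ahead of the robot, y to its left, z up, the work surface at z = 0. Lengths are in m, angles in degrees, forces in N, time in s.
With the tool pointing down it reaches from about 0.325 to 1 m from the base axis. Payload 5.1 kg.
Tool frame: the origin (TCP) lies at the very end of the fingers, on their centre line; the grasp point (between the pads) lies 19 mm behind it; y points along the fingers, z is the direction in which the jaws open and shut, and the axes are right-handed (so a half turn about y gives the same grasp; the last joint's range is limited). The gripper opens to 85 mm and grips with 20 to 120 N. Pads are 22 mm wide; open, the fingers measure 114 mm over their backs; the gripper's body (76 mm by 85 mm) begins 54 mm behind the grasp point. The pads swing forward as they close: fully open they stand 13 mm farther back than shut.
Start: joints at [-81.853, 7.093, 94.555, -0, 78.352, -4.733], TCP at [0.145, -0.634, 0.231] pointing down, gripper open.
Joint ranges: [-149.61, 149.61], [-58.7, 133.49], [1.44, 155.28], [-77.14, 257.14], [18.33, 153.61], [-166.67, 166.67]. Speed limits (degrees/s): [147.25, 147.25, 180, 180, 180, 180].

INTERFACE

Orientations are given as a 3x3 rotation matrix whose columns are the frame's x, y, z axes.
In Python, from cell import arm gives the robot as it stands. The module is installed in compiled form; this text tells all that it offers. Calls block until the motion is done:
- arm.move_pose(position, orientation): joint-space move of the TCP to a pose.
- arm.line_to(position, max_speed=0.15, rot=None): straight line of the TCP; rot=None keeps the orientation; max_speed is the mean speed in m/s.
- arm.movej(angles): joint-space move.
- arm.command_gripper(opening, grasp_force=None): finger opening in m; grasp_force is the grip in N (None keeps the last); returns when the fingers have stopped.
- arm.wait(seconds).
- arm.ik(position, orientation): joint angles nearest the present ones, or None.
- arm.camera(name): name is "scene" or "top" or "wrist"; returns a dict with "img" (400x640x3 uint8, red, green, blue), "fov_y" (degrees; the focal length in pixels is half the picture's height over the tangent of half this angle, whatever the lens; pixels are square), "cx", "cy" (the principal point, pixels), "xyz" and "rotation" of the camera in the world; the wrist camera has in their place "mount" (4x4, takes a point from camera to tool coordinates, whose origin is the TCP and whose axes are the tool frame's). Camera axes: x right, y up, looking along -z (the intrinsics and any distortion apply to the point x, -y, -z); pixel columns grow to the right and rows downward; lengths in m; the calibration is good to about 2 mm. A picture is of the moment at which its call begins: read the wrist's pose just before it. There is no depth.
A pose or a line that the arm cannot do raises arm.MotionError and nothing moves.
- arm.finish_job(): hands the job in, once; it reports no verdict.
Readings, each from a call of its own:
- arm.current_clock(): time.
- arm.current_joints(): joint angles.
- arm.current_qd(): joint speeds.
- arm.current_joint_torque(): joint torques, N m.
- arm.current_position(): TCP position.
- arm.current_tcp_rot(): TCP orientation.
- arm.current_force(): force on the tool from outside, world axes, zero at the start.
- arm.current_torque(): the same for the moment, N m.
- arm.current_width(): finger opening in m.
Only numpy, scipy, OpenCV 4.12 (cv2) and the standard library are available. Lean on these libraries where they do the work, as an engineer would, in place of code of your own. Each camera call takes 0.05 s, during which the arm holds its last target. There are 200 camera calls.

## Working session

There is one attempt and no reset: what is moved stays moved. The work goes in short steps, each a Python script; the robot and the scene stay as the last script left them, time stands still between calls to the robot, and variables do not carry over. Pictures are saved under pics/ and viewed, about 8 in all and at most 12, crops included, and the job is handed in when it is done.

```bash
mkdir -p pics
python3 - <<'E'
from cell import arm
import cv2,numpy as np
for n in("scene","top"):
    c=arm.camera(n); cv2.imwrite(f"pics/{n}0.png",c["img"][...,::-1])
    print(n,{k:(np.round(v,4).tolist() if not isinstance(v,str) else v) for k,v in c.items() if k!="img"})
print(arm.current_tcp_rot(),arm.current_clock())
E
```

```text
scene {'fov_y': 50.8931, 'cx': 320.3054, 'cy': 196.013, 'xyz': [1.1258, -0.2168, 1.0144], 'rotation': [[0.4746, -0.7092, 0.5214], [0.8801, 0.3898, -0.2709], [-0.0111, 0.5875, 0.8092]]}
top {'fov_y': 49.2085, 'cx': 314.6797, 'cy': 201.9527, 'xyz': [0.4404, 0.1114, 1.2514], 'rotation': [[-0.0179, 0.9966, -0.0801], [-0.9998, -0.018, -0.0009], [-0.0023, 0.0801, 0.9968]]}
[[-9.74842648e-01 -2.66653461e-04  2.22894011e-01]
 [-2.22894112e-01  1.88990867e-03 -9.74840830e-01]
 [-1.61304642e-04 -9.99998179e-01 -1.90179906e-03]] 0.1
```

View pics/scene0.png

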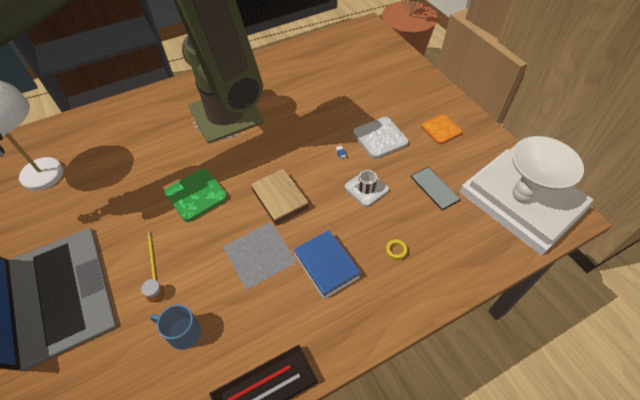

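View pics/top0.png

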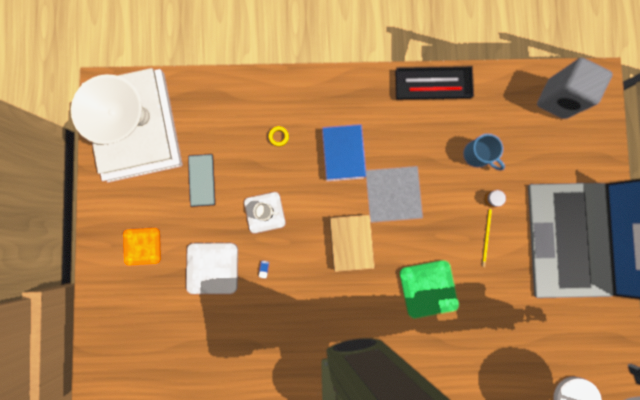

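Candidates for the coaster, as top-view pixels: white with a cup (265,212); larger white (212,268); orange (142,246); green (429,288). The smaller white one carrying the striped cup at (265,212) is meant. The gap lies between the blue book (343,152) and the light wooden lid (352,242), and the grey mat is at (394,194). Next I'll measure from the top view and then look from close by with the wrist camera.

```bash
cat > h.py <<'E'
import numpy as np,cv2
from cell import arm
def shot(n):
    if n=="wrist": p,R=np.array(arm.current_position()),np.array(arm.current_tcp_rot())
    c=arm.camera(n)
    if n=="wrist":
        M=np.array(c["mount"]); c["rotation"]=R@M[:3,:3]; c["xyz"]=p+R@M[:3,3]
    return c
def ray(c,px,z):
    f=200/np.tan(np.radians(c["fov_y"])/2); px=np.atleast_2d(px).astype(float)
    d=np.c_[(px[:,0]-c["cx"])/f,-(px[:,1]-c["cy"])/f,-np.ones(len(px))]@np.array(c["rotation"]).T
    o=np.array(c["xyz"]); return (o+d*((z-o[2])/d[:,2])[:,None])[:,:2]
def proj(c,P):
    f=200/np.tan(np.radians(c["fov_y"])/2)
    q=(np.atleast_2d(P)-np.array(c["xyz"]))@np.array(c["rotation"])
    return np.c_[c["cx"]+f*q[:,0]/-q[:,2],c["cy"]-f*q[:,1]/-q[:,2]]
def blob(c,lo,hi,seed):
    h=cv2.cvtColor(c["img"],cv2.COLOR_RGB2HSV); m=cv2.inRange(h,lo,hi)
    m=cv2.morphologyEx(m,cv2.MORPH_CLOSE,np.ones((5,5))); m=cv2.morphologyEx(m,cv2.MORPH_OPEN,np.ones((3,3)))
    cs=cv2.findContours(m,cv2.RETR_EXTERNAL,cv2.CHAIN_APPROX_NONE)[0]
    return max((k for k in cs if cv2.pointPolygonTest(k,tuple(map(float,seed)),False)>=0),key=cv2.contourArea)[:,0]
def rect(c,k,z): # min-area rect in world, mm/deg
    (a,b),(w,h),t=cv2.minAreaRect((ray(c,k,z)*1000).astype(np.float32)); return np.round([a,b,w,h,t],1)
RNG={"mat":((0,0,70),(180,45,175),0),"book":((100,120,60),(130,255,255),.036),"lid":((8,40,150),(28,150,255),.036),"coaster":((0,0,185),(180,40,255),.012)}
E
python3 - <<'E'
from h import *
c=shot("top")
for n,s in dict(mat=(394,194),book=(343,152),lid=(352,242),coaster=(280,205)).items():
    lo,hi,z=RNG[n]
    try: k=blob(c,lo,hi,s); print(n,rect(c,k,z))
    except Exception as e: print(n,e, cv2.cvtColor(c["img"],cv2.COLOR_RGB2HSV)[s[1],s[0]])
w=shot("wrist"); print(w["fov_y"],w["cx"],w["cy"],np.round(w["mount"],4).tolist())
E
```

```text
mat [ 560.5 -114.8  146.7  148.2    4. ]
book [678.9  28.4 143.2 106.6   3.6]
lid [424.1   9.4 151.7 117.1   3.2]
coaster [513.3 256.9 100.2 101.6  11.2]
69.72579023250158 322.18101828953235 197.3319372065508 [[-0.0005, -0.9534, -0.3016, -0.0767], [-0.0005, 0.3016, -0.9534, -0.1422], [1.0, -0.0004, -0.0006, -0.0], [0.0, 0.0, 0.0, 1.0]]
```

```bash
cat >> h.py <<'E'
def rot(a): # tool down, jaws along e_x(a), tool x = push direction -e_y(a); a in deg
    a=np.radians(a); ex=np.array([np.cos(a),np.sin(a),0]); y=np.array([0,0,-1.]); return np.c_[np.cross(y,ex),y,ex]
E
python3 - <<'E'
from h import *
arm.move_pose([.525,.24,.23],rot(3.9))
arm.command_gripper(.045)
c=shot("wrist"); cv2.imwrite("pics/w1.png",c["img"][...,::-1])
print(arm.current_clock(),arm.current_position(),arm.current_width(),np.round(arm.current_joints(),1))
for p in ((513,257,12),(560,-115,0),(551,19,36)): print(proj(c,np.array(p)/1000))
E
```

```text
4.05 [0.52500417 0.24000391 0.22998716] 0.044940114036754936 [ 19.2  -2.  104.1   0.   77.9  15.3]
[[313.9127323  155.82549863]]
[[328.69261164 375.34172639]]
[[330.00635145 325.85981417]]
```

View pics/w1.png

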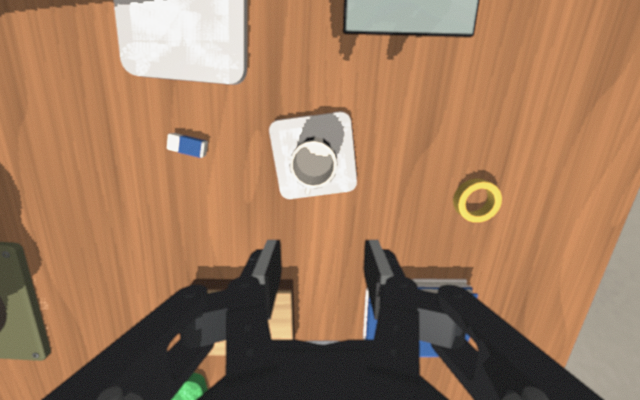

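The close view shows the striped cup on the smaller white coaster at (313,155). Its handle points to the pushed side (318,143), so the fingers will straddle it. The fingers hide the gap, so I'll look back at it from the mat side.

Run:
```python
from h import *
c=shot("wrist"); lo,hi,z=RNG["coaster"]
k=blob(c,lo,hi,(285,180)); r=cv2.minAreaRect((ray(c,k,.012)*1000).astype(np.float32)); print("w1 coaster",np.round(r[0],1),np.round(r[1],1),r[2])
arm.move_pose([.555,-.10,.23],rot(3.9))
c=shot("wrist"); cv2.imwrite("pics/w2.png",c["img"][...,::-1])
print(arm.current_clock())
s=proj(c,np.array([(679,28,36),(424,9,36),(480,257,12),(560,-60,0)])/1000); print(s)
for n,q in zip(("book","lid","coaster","mat"),s):
    lo,hi,z=RNG[n]
    try: print(n,rect(c,blob(c,lo,hi,q),z))
    except Exception as e: print(n,e)
```

```text
w1 coaster [512.9 255.7] [100.2 100.4] 11.501654624938965
5.4417
[[ 445.92594491   66.24282168]
 [ 207.82304569   67.5207488 ]
 [ 266.7651312  -224.2283963 ]
 [ 328.43818176  138.01728623]]
book [677.5  26.8 148.3 107.2   4. ]
lid [ 452.  -130.9  944.8  500.4   17.6]
coaster max() iterable argument is empty
mat max() iterable argument is empty
```

View pics/w2.png

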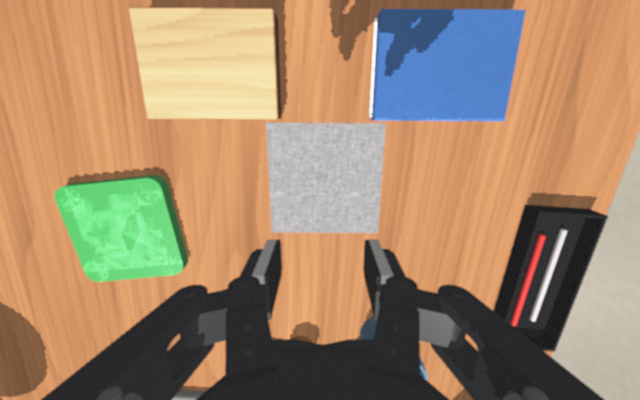

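Run:
```python
from h import *
c=shot("wrist"); H=cv2.cvtColor(c["img"],cv2.COLOR_RGB2HSV)
for p in ((205,60),(320,60),(325,180),(278,60),(374,60)): print(p,H[p[1],p[0]],c["img"][p[1],p[0]])
print("mat",rect(c,blob(c,(0,0,70),(180,45,215),(325,180)),0))
print("book",rect(c,blob(c,RNG["book"][0],RNG["book"][1],(480,80)),.036))
v=H[60,205].astype(int)
for ds in (30,45):
    k=blob(c,(10,20,int(v[2])-35),(30,int(v[1])+ds,255),(205,60)); print("lid",rect(c,k,.036))
# gap edges: rows -> blue left edge & lid right edge
for y in (25,45,65,85,105):
    row=c["img"][y].astype(int); print(y,[tuple(row[x]) for x in range(272,288,2)],[tuple(row[x]) for x in range(366,382,2)])
```

```text
(205, 60) [ 21  89 238] [238 212 155]
(320, 60) [ 14 128 227] [227 166 113]
(325, 180) [120   1 180] [179 179 180]
(278, 60) [ 10 114  76] [76 53 42]
(374, 60) [ 19   8 255] [255 252 247]
mat [ 559.5 -114.1  149.2  153.7    3.6]
book [677.4  26.9 147.7 108.3   3.6]
lid [422.4   8.9 147.5 111.5   3.3]
lid [ 512.8 -194.   825.7  542.9    4. ]
25 [(np.int64(236), np.int64(201), np.int64(147)), (np.int64(141), np.int64(115), np.int64(86)), (np.int64(58), np.int64(41), np.int64(33)), (np.int64(100), np.int64(72), np.int64(52)), (np.int64(128), np.int64(92), np.int64(65)), (np.int64(128), np.int64(91), np.int64(65)), (np.int64(177), np.int64(124), np.int64(85)), (np.int64(221), np.int64(158), np.int64(107))] [(np.int64(118), np.int64(85), np.int64(59)), (np.int64(144), np.int64(103), np.int64(72)), (np.int64(207), np.int64(145), np.int64(98)), (np.int64(217), np.int64(153), np.int64(105)), (np.int64(247), np.int64(244), np.int64(240)), (np.int64(255), np.int64(254), np.int64(250)), (np.int64(77), np.int64(87), np.int64(114)), (np.int64(47), np.int64(75), np.int64(116))]
45 [(np.int64(242),
[... 2253 characters left out ...]
(167)), (np.int64(244), np.int64(223), np.int64(167)), (np.int64(223), np.int64(180), np.int64(132)), (np.int64(89), np.int64(70), np.int64(52)), (np.int64(82), np.int64(59), np.int64(44)), (np.int64(118), np.int64(83), np.int64(58)), (np.int64(170), np.int64(119), np.int64(82)), (np.int64(221), np.int64(155), np.int64(104))] [(np.int64(218), np.int64(152), np.int64(103)), (np.int64(217), np.int64(157), np.int64(116)), (np.int64(245), np.int64(240), np.int64(235)), (np.int64(209), np.int64(204), np.int64(213)), (np.int64(74), np.int64(118), np.int64(184)), (np.int64(83), np.int64(129), np.int64(201)), (np.int64(85), np.int64(135), np.int64(207)), (np.int64(87), np.int64(136), np.int64(210))]
```

Run:
```python
from h import *
c=shot("wrist"); g=c["img"].astype(float)
L=[];B=[];W=[]
for y in range(22,110,2):
    r=g[y,:,0]
    x=next(x for x in range(262,290) if r[x]<150); L.append((x-1+(r[x-1]-150)/(r[x-1]-r[x]),y))
    d=g[y,:,0]-g[y,:,2]  # blue => neg
    x=next(x for x in range(362,390) if g[y,x,2]>180); W.append((x,y))
    x=next(x for x in range(366,390) if r[x]<160 and d[x]<-20); B.append((x-1+(r[x-1]-160)/(r[x-1]-r[x]),y))
for n,P,z in(("lid",L,.036),("blue",B,.036),("white z0",W,0.),("white z18",W,.018)):
    q=ray(c,P,z)*1000; vx,vy,x0,y0=cv2.fitLine(q.astype(np.float32),cv2.DIST_HUBER,0,.01,.01).ravel()
    print(n,"angle",np.degrees(np.arctan(-vx/vy)),"x at y=18:",x0+(18-y0)*vx/vy,"res",np.std((q[:,0]-x0)-(q[:,1]-y0)*vx/vy))
```

```text
lid angle 3.77326 x at y=18: 496.4261 res 0.1341485278461255
blue angle 3.6544695 x at y=18: 603.3126 res 0.10350135419710078
white z0 angle 3.5999577 x at y=18: 605.45416 res 0.3463900792915288
white z18 angle 3.5999854 x at y=18: 602.6278 res 0.329637883919395
```

Gap midline passes through (550, 18) mm at 3.75°. The coaster is at (513, 256), turned 11.5°, about 21 mm to the side of that line. I'll first push it on its −x edge to centre and square it, feeling for the desk on the way down.

```bash
cat >> h.py <<'E'
A=3.75; G=np.array([550.,18.])/1000
def ef(a): a=np.radians(a); return np.array([np.cos(a),np.sin(a)]),np.array([-np.sin(a),np.cos(a)])
EX,EY=ef(A)
def W(l,s): return G+l*EX+s*EY        # gap frame (lateral, along) -> world xy
def LS(p): d=np.asarray(p)[:2]-G; return d@EX,d@EY
def at(p,z): return [p[0],p[1],z]
def measure(seed,z=.012):
    c=shot("wrist"); k=blob(c,*RNG["coaster"][:2],seed); r=rect(c,k,z); l,s=LS(r[:2]/1000); return c,r,l*1000,s*1000
E
python3 - <<'E'
from h import *
c0=np.array([.5129,.2557]); a0=11.5
f0=c0-.061*ef(a0)[0]; fs=c0-.076*ef(a0)[0]
R0=rot(a0+90); 
arm.line_to([.555,-.10,.26]) if False else None
arm.move_pose(at(fs,.15),R0)
arm.line_to(at(fs,.010),.12); F0=np.array(arm.current_force()); print("F0",F0)
z=.010
while z>-.008:
    z-=.001; arm.line_to(at(fs,z),.02); f=np.array(arm.current_force())-F0
    print(round(z,3),np.round(f,1))
    if abs(f[2])>2: break
z+=.003; arm.line_to(at(fs,z),.02); print("z",z,arm.current_clock())
p=fs
for i in range(1,18):
    q=fs+i*.001*ef(a0)[0]; arm.line_to(at(q,z),.02); f=np.array(arm.current_force())-F0
    if np.linalg.norm(f[:2])>.7: break
print(i,np.round(f,2),"dist from c0",np.linalg.norm(q-c0),arm.current_clock())
E
```

```text
F0 [ 0.19639708  0.8543996  -0.23981496]
0.009 [-0.3  0.6 -0. ]
0.008 [-0.2 -0.8  0. ]
0.007 [-0.3 -0.5  0.1]
0.006 [-0.4 -0.6 -0.1]
0.005 [-0.2  0.1  0.2]
0.004 [ 0.4 -0.4  0.3]
0.003 [-0.3 -0.4  0.4]
0.002 [-0.6 -1.9  0.6]
0.001 [ 0.3 -2.   0.3]
0.0 [-1.1 -0.2  0.2]
-0.001 [ 0.2 -1.2  0.6]
-0.002 [-0.4 -1.2 -0.2]
-0.003 [-2.9 -1.5  6.9]
z 0.0 11.7833
2 [ 0.09 -0.8   0.06] dist from c0 0.07400000000000002 12.2833
```

Run:
```python
from h import *
z=.001
c0=np.array([.5129,.2557]); a0=11.5
f0=c0-.061*ef(a0)[0]; arm.line_to(at(f0,z),.02); print(np.round(arm.current_force(),1))
l,s=LS(f0); e=W(-.061,s); print(l,s,e)
arm.line_to(at(e,z),.02,rot=rot(A+90)); print(np.round(arm.current_force(),1))
e2=W(-.061-.015,s); arm.line_to(at(e2,z),.06); arm.line_to(at(e2,.13),.15)
arm.move_pose(at(W(0,.222),.23),rot(A))
seed=proj(shot("wrist"),[at(W(-.042,.20),.012)])[0]
try:
    c,r,l,s=measure(seed); print(r,l,s)
except Exception as ex: print(ex,seed); c=shot("wrist")
cv2.imwrite("pics/w3.png",c["img"][...,::-1]); print(arm.current_clock())
```

```text
[ 0.7 -0.5 -0. ]
-0.08191706197474703 0.23139161540155725 [0.47399687 0.2449066 ]
[ 0.2 -1.  -0.9]
[535.2 250.7 100.3 100.3   5.7] 0.4509961079229222 233.16973775022913
17.15
```

View pics/w3.png

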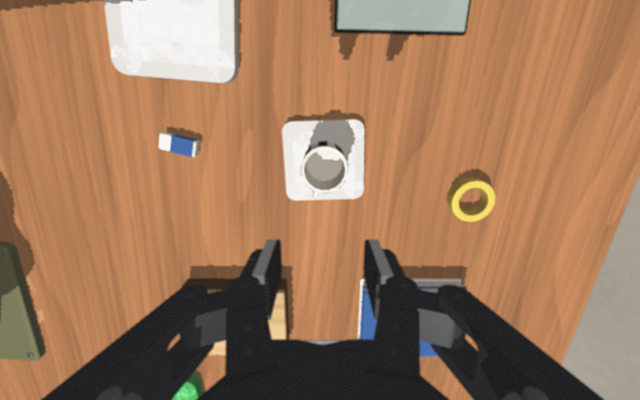

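The view shows the coaster centred and nearly square at (324,160), cup upright at its middle, with the eraser and tape roll where they were. Now the push from behind, stopping short of the gap to check.

Run:
```python
from h import *
z=.001
arm.line_to(at(W(0,.222),.23),.2)
arm.move_pose(at(W(.0,.315),.13),rot(A))
arm.line_to(at(W(.0,.315),z),.1)
arm.line_to(at(W(.0,.298),z),.04)
arm.line_to(at(W(.0,.190),z),.035); print(np.round(arm.current_force(),1),arm.current_position())
arm.line_to(at(W(.0,.203),z),.05); arm.line_to(at(W(0,.203),.13),.15)
arm.move_pose(at(W(0,.12),.23),rot(A))
seed=proj(shot("wrist"),[at(W(-.042,.10),.012)])[0]
try:
    c,r,l,s=measure(seed); print(r,l,s)
except Exception as ex: print(ex,seed); c=shot("wrist")
cv2.imwrite("pics/w4.png",c["img"][...,::-1]); print(arm.current_clock())
```

```text
[ 0.1  2.5 -0.6] [0.53759128 0.20764497 0.00101906]
[540.4 146.6 100.6  99.2   3.8] -1.1686032440942467 128.9525275690938
25.3583
```

View pics/w4.png

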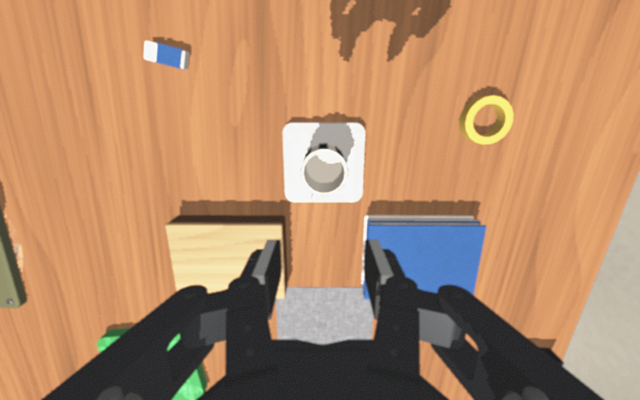

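Run:
```python
from h import *
c=shot("wrist"); g=c["img"].astype(float); H=cv2.cvtColor(c["img"],cv2.COLOR_RGB2HSV)
for y in range(228,242,4):
    r=g[y,:,0]
    xl=next(x for x in range(270,300) if r[x]<150)
    xb=next(x for x in range(350,385) if H[y,x,0]>95 and H[y,x,1]>100 and r[x]<160)
    q=ray(c,[(xl-.5,y),(xb-.5,y)],.036); a,b=LS(q[0]),LS(q[1]); print(y,xl,xb,np.round(a,4),np.round(b,4),"mid",(a[0]+b[0])*500)
# coaster side edges, lateral
for y in (135,150,165,180,192):
    m=(H[y,:,1]<40)&(H[y,:,2]>150); xs=[x for x in range(270,380) if m[x]]
    q=ray(c,[(xs[0]-.5,y),(xs[-1]+.5,y)],.012); print(y,xs[0],xs[-1],np.round([LS(t)[0]*1000 for t in q],1))
```

```text
228 283 368 [-0.0527  0.0517] [0.0543 0.0521] mid 0.7992646339772848
232 283 368 [-0.0529  0.0462] [0.0546 0.0467] mid 0.8227762666138082
236 283 367 [-0.0531  0.0407] [0.0536 0.0411] mid 0.21241871328429862
240 270 379 [-0.07   0.035] [0.0691 0.0356] mid -0.4371804804150711
135 283 365 [-51.5  49.8]
150 284 364 [-50.9  49.4]
165 284 363 [-51.7  49. ]
180 285 362 [-51.2  48.6]
192 285 362 [-51.8  49.3]
```

Square to the gap, but 1.4 mm off its middle with about 4 mm of play each side. I'll give it a small side nudge, re-measure, then push through with a force check on each segment.

Run:
```python
from h import *
z=.001; s0=.129
arm.move_pose(at(W(-.077,s0),.13),rot(A+90))
arm.line_to(at(W(-.077,s0),z),.12)
arm.line_to(at(W(-.0608,s0),z),.025)
arm.line_to(at(W(-.075,s0),z),.06); arm.line_to(at(W(-.075,s0),.13),.15)
arm.move_pose(at(W(0,.12),.23),rot(A))
seed=proj(shot("wrist"),[at(W(-.042,.10),.012)])[0]
c,r,l,s=measure(seed); print(r,l,s,arm.current_clock())
if abs(l-.3)>1.2 or abs(r[4]-A)>1.5: raise SystemExit("off")
arm.move_pose(at(W(.0003,.208),.13),rot(A))
arm.line_to(at(W(.0003,.208),z),.1)
F0=np.array(arm.current_force())
arm.line_to(at(W(.0003,.193),z),.04)
for y in (.13,.07,.0,-.072):
    arm.line_to(at(W(.0003,y),z),.035); f=np.array(arm.current_force())-F0; print(y,np.round(f,1))
    if np.linalg.norm(f)>12: print("stop"); raise SystemExit
print(arm.current_clock())
arm.line_to(at(W(.0003,-.060),z),.05); arm.line_to(at(W(0.0003,-.060),.15),.15)
arm.move_pose(at(W(0,-.14),.23),rot(A))
seed=proj(shot("wrist"),[at(W(-.042,-.155),.012)])[0]
try: c,r,l,s=measure(seed); print(r,l,s)
except Exception as ex: print(ex,seed); c=shot("wrist")
cv2.imwrite("pics/w5.png",c["img"][...,::-1]); print(arm.current_clock())
```

```text
[540.9 146.5 100.6 100.8   3.7] -0.6762140953980152 128.82004011215486 31.675
0.13 [ 1.1  1.1 -0.2]
0.07 [ 0.2  0.7 -0.5]
0.0 [1.3 2.2 0.2]
-0.072 [1.3 1.2 0.2]
42.4083
[ 559.3 -114.   144.2  144.     3.7] 0.6468749277399923 -132.32562696933599
44.5667
```

View pics/w5.png

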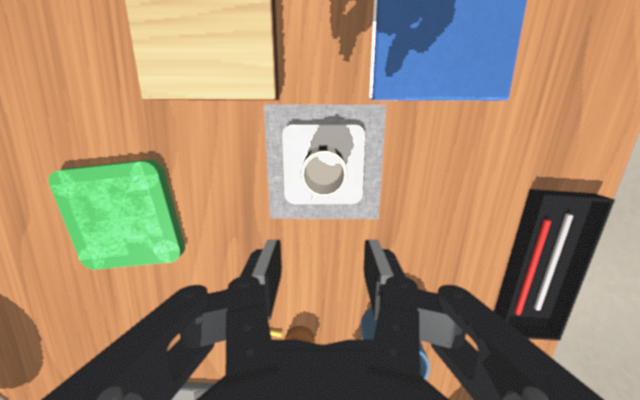

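The coaster (283–364, 124–205) lies wholly on the mat (264–385, 105–219), with the cup standing at its middle. The arm is clear, so I'm handing in.

Run:
```python
from h import *
print(arm.current_position(),arm.current_clock()); arm.finish_job()
```

```text
[ 0.55802605 -0.12075445  0.2275154 ] 44.5667
the job is handed in; nothing more can be done
```

The coaster, cup and all, is now wholly on the grey felt mat, and I handed the job in at 44.6 s. I first pushed the coaster from the side to centre and square it, then from behind up to the gap. After a small sideways nudge I pushed it through with both fingertips on its rear edge.

**What the last checks showed:**
- **Placement:** the last picture shows mat on all four sides of the coaster, with at least about 15 mm to spare. The cup is upright in the middle of the coaster.
- **Gap:** just before entering, the coaster was about 1 mm off the middle of the gap and square to it within 0.1°. Force readings taken at four points of the final push stayed under 3 N, with no sign of jamming.

**What failed or was not checked:**
- **Automatic measurement:** the final one failed. It took in the mat (144 mm instead of 100 mm), so the placement rests on the picture alone.
- **Other things on the desk:** the eraser and tape roll looked untouched when last seen, before the final push. I did not look again at the phone, pencil or jar, or at the whole desk at the end.

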